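# Hang the razor cup inside the shower tote

## Task

Hang the little mint cup inside the slate-blue shower tote: hook its bent lip over the tote's far rim with the cup on the inside, slide it along that rim until you feel the lip drop into the cut-out, and ease it fully home so that it hangs level with the top of its lip flush with the rim, then let go. Go gently: feel for the cut-out instead of forcing or ramming the lip against the tote, do not let the cup drop, and leave everything else where it stands.

Things in the scene. Friction and masses are not known exactly. Their poses are not given: they have to be found in the camera images.
- tote: slate-blue open plastic shower tote, 190 (x) by 284 (y) by 120 high, walls 4, inner floor 8 up; stiff and heavy, on rubber feet, does not move. Origin: centre of its underside, z up. Its +x wall is the far one, away from the robot, and runs along y. Inside, a strip 75 wide along the far wall is free; a bottle and a jar stand along the robot-side wall
- tote_rim (a point): middle of the top face of the tote's far wall (x = 93, y = 0, z = 120 in the tote; axes as the tote's), NOT of the cut-out. Only this wall has a cut-out: one, in its top edge, 39 wide along y, 6 deep, square-cornered. Its middle lies anywhere within 35 to either side of this point; it differs from tote to tote and is not measured: feel for it (or look)
- cup: mint plastic hang-in cup, 0.06 to 0.13 kg, upright on the ledge. Origin: centre of its underside, z up. Open box 50 (x) by 56 (y) by 70 high; back on its +x side, outer face at x = 25. From the back a neck rises to a bent lip (see cup_slot) that reaches out over +x and down, with an upright finger tab on top. Hung home, its +x points along the tote's +x
- cup_tab (a point): grip point in the middle of the finger tab: x = 22.5, y = 0, z = 113 in the cup. The tab is flat and upright, 5 thick in x (20 to 25), 30 wide in y, up to z = 128. Pinch its two faces, closing along the cup's x; above z = 90 there is nothing but the tab
- cup_slot (a point): middle of the lip's underside, the top of its slot: x = 28.75, z = 84 in the cup; axes as the cup's. Lip 36 wide (y), 6 thick (z 84 to 90); slot open downward, 7.5 wide (x 25 to 32.5). Outer leg 3 thick down to z = 68, flared end to z = 63.5, x = 37.5. On the uncut rim this point is level with tote_rim; home in the cut-out 6 below it (1.5 play at either end)
- shampoo: sand-coloured bottle, 52 across, 140 high, loose in the tote against the robot side; leave alone. Origin: centre of its underside
- scrub_jar: pink jar with a black cap, 64 across, 70 high, loose in the tote on the robot side; leave alone. Origin: centre of its underside
- massager: lavender scalp massager, 76 across, 62 high with its loop handle; leave alone. Origin: centre of its underside
- dispenser: stainless pump dispenser, empty and capped, 64 across, 174 high; leave alone. Origin: centre of its underside
- mirror: grey plastic mirror on a swivel stand, 145 wide, 185 high; leave alone. Origin: centre of its base's underside
- foot_file: orange plastic foot file lying flat, 200 by 46 by 12; leave alone. Origin: underside, near the middle, its length along x
Not all that is in view belongs to the job. What is shaped like the cup but red is not meant.

How it is judged:
By the outcome, as a careful person would: the job done as asked, in the order asked, and still so for the second after the job is handed in, with the robot touching nothing.
It also fails if it takes over 48 s, if anything falls off the work surface, if the arm or the gripper's body presses on something with over 40 N, if the wrist force passes 120 N, or if a joint passes its speed limit or range.

## Robot

A 6-joint arm with a two-finger parallel gripper is mounted at the origin on the work surface. World frame = base frame: x ahead of the robot, y to its left, z up, the work surface at z = 0. Lengths are in m, angles in rad, forces in N, time in s.
With the tool pointing down it reaches from about 0.4 to 0.925 m from the base axis. Payload 12.5 kg.
Tool frame: the origin (TCP) lies midway between the tips of the shut fingers; the grasp point (between the pads) lies 19 mm behind it; z points along the fingers, y is the direction in which the jaws open and shut (so a half turn about z gives the same grasp; the last joint's range is limited). The gripper opens to 95 mm and grips with 3 to 60 N. Pads are 20 mm wide; open, the fingers measure 119 mm over their backs; the gripper's body (75 mm by 180 mm) begins 59 mm behind the grasp point.
Start: joints at [1.063, 0.491, 1.559, -0, 1.092, -0.106], TCP at [0.244, 0.575, 0.215] pointing down, gripper open.
Joint ranges: [-3.1, 3.1], [-0.84, 2.19], [0.05, 2.79], [-1.13, 4.28], [0.06, 2.93], [-2.69, 2.69]. Speed limits (rad/s): [2.22, 2.22, 2.79, 3.14, 3.14, 3.14].

## Interface

Orientations are given as [roll, pitch, yaw] about the fixed x, y, z axes, in that order (R = Rz(yaw) Ry(pitch) Rx(roll)).
In Python, from cell import bot, eyes gives the robot as it stands. The module is installed in compiled form; this text tells all that it offers.
- The arm moves only by the shell command python3 -m pendant 'ROWS'. ROWS is JSON, a list of rows, each a list of 7 numbers: the shift along the tool's x, y, z in cm, then the turn, a rotation vector about the tool's x, y, z in degrees, then the closure, from -1 (fully open) to 1 (shut). In form: [[tx, ty, tz, rx, ry, rz, gripper], ...]. A call has exactly 8 rows; each row shifts and turns the commanded pose from where the row before left it, along the tool's axes as they then stand; what a row does not reach is not made up. A row lasts 1/12 s, in which the tool goes at most 41.7 mm and 7.16 degrees, less where a joint would pass 70% of its speed; a pose out of reach is approached as far as the arm can. A call with a gripper value outside its range is refused whole. The fingers move at their own pace and stop on an object; the grip force is fixed at half the most. Time passes only in rows, so rows that do not move let the fingers close, or fill a call up. It gives the time, the measured TCP pose, the force and the opening at its end, in the units of the state.
- bot.sense(): the state, without advancing time (a new reading comes with each control period).
- eyes.camera(name): name is "side" or "top" or "wrist"; returns a dict with "image" (480x640x3 uint8, red, green, blue), "intrinsics" (3x3 intrinsics, pixels), "R" (3x3) and "t" (3): a world point X has camera coordinates R X + t. Camera axes: x right, y down, z forward; pixel columns grow to the right and rows downward; lengths in m; the calibration is good to about 2 mm. A picture is of the moment at which its call begins. There is no depth.
- bot.close_job(): hands the job in, once; it reports no verdict.
The state is a dict: "clock": time; "qpos": joint angles; "dq": joint speeds; "tau": joint torques, N m; "tcp_pos": TCP position; "ee_rot": TCP orientation; "contact_force": force on the tool from outside, world axes, zero at the start; "wrist_torque": the same for the moment, N m; "gripper_width": finger opening in m.
Only numpy, scipy, OpenCV 4.12 (cv2) and the standard library are available. Lean on these libraries where they do the work, as an engineer would, in place of code of your own. Each camera call takes 0.05 s, during which the arm holds its last target.

## Working session

There is one attempt and no reset: what is moved stays moved. The work goes in short steps, Python scripts to look and compute and a shell command to move; the robot and the scene stay as the last step left them, time stands still between calls to the robot, and variables do not carry over. Pictures are saved under pics/ and viewed, and the job is handed in when it is done.

```bash
mkdir -p pics; cat > h.py <<'E'
import numpy as np, cv2
from cell import bot, eyes
def snap(n,f):
    c=eyes.camera(n); cv2.imwrite(f'pics/{f}.png',cv2.cvtColor(c['image'],cv2.COLOR_RGB2BGR)); np.savez(f'pics/{f}.npz',**{k:np.array(v) for k,v in c.items()}); return c
def load(f): return dict(np.load(f'pics/{f}.npz'))
def ray(c,u,v):
    d=np.linalg.inv(c['intrinsics'])@np.array([u,v,1.]); R=np.array(c['R']);t=np.array(c['t'])
    return -R.T@t, R.T@d
def onz(c,u,v,z):
    o,d=ray(c,u,v); return o+d*(z-o[2])/d[2]
def proj(c,X):
    p=np.array(c['R'])@np.array(X)+np.array(c['t']); q=np.array(c['intrinsics'])@p; return q[:2]/q[2]
E
python3 - <<'E'
from h import *
for n in ['side','top','wrist']:
    c=snap(n,n+'0'); print(n,np.round(ray(c,320,240),3).tolist())
print(bot.sense())
E
```

```text
side [[-0.134, -0.889, 0.968], [0.495, 0.63, -0.599]]
top [[0.341, 0.024, 1.292], [0.184, -0.027, -0.983]]
wrist [[0.167, 0.608, 0.385], [0.269, -0.097, -0.959]]
{'clock': 0.15, 'qpos': array([ 1.06344805e+00,  4.91374279e-01,  1.55930959e+00,  2.92049383e-06,
        1.09169918e+00, -1.05577244e-01]), 'dq': array([ 0.00121438, -0.00053136, -0.00271297,  0.00158782, -0.00023884,
       -0.00132017]), 'tau': array([ 1.51035772e-03, -6.12903786e+01, -2.58279419e+01,  6.93143439e-02,
        4.73102205e-02, -7.73055604e-05]), 'tcp_pos': array([0.24428425, 0.57508994, 0.21422503]), 'ee_rot': array([-3.14080694e+00, -8.58685200e-05,  2.73982024e+00]), 'contact_force': array([-0.19852474, -0.41092893, -0.52247184]), 'wrist_torque': array([ 0.0203539 , -0.00192099,  0.0693145 ]), 'gripper_width': 0.09517199116492425}
```

View pics/top0.png

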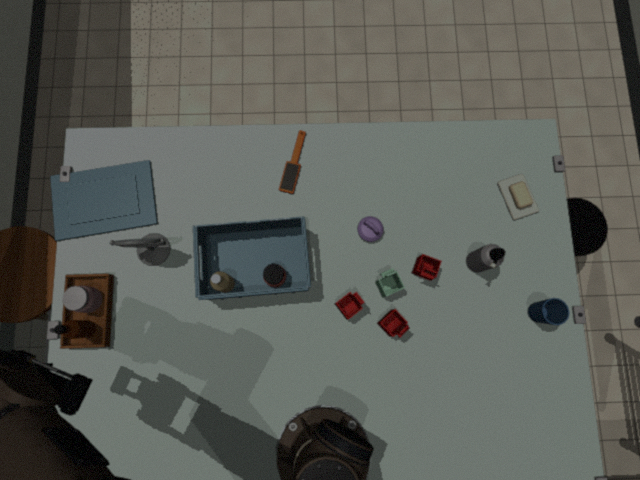

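View pics/side0.png

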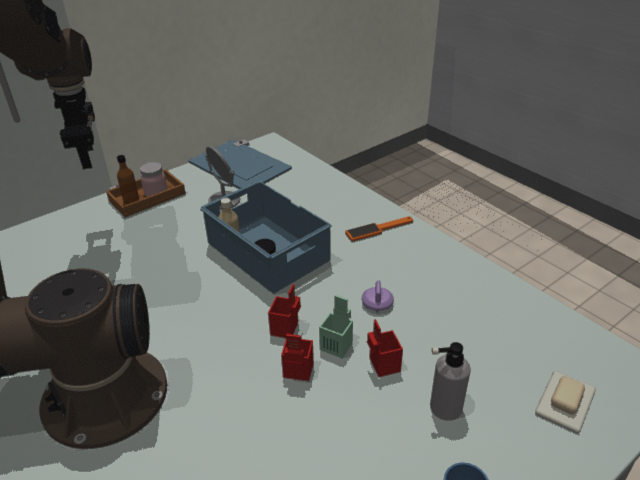

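View pics/wrist0.png

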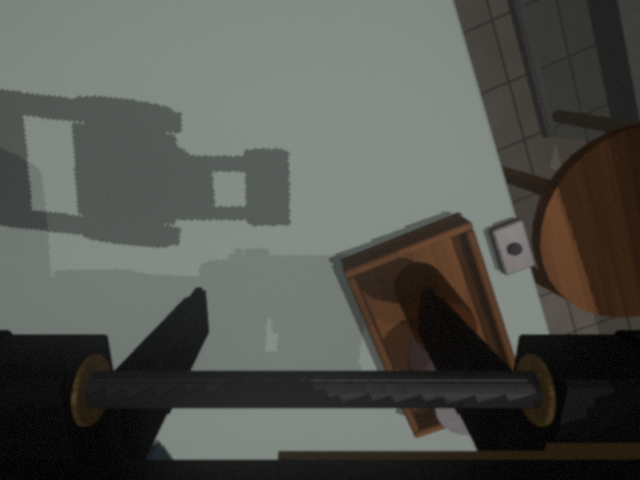

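The top view shows the tote around (252,258) and the mint cup at (389,284), between three red decoys. In the side view the cup is at (337,330). I'll zoom in on both.

```bash
python3 - <<'E'
from h import *
for f,(x0,y0,w,h),n in [('top0',(335,255,110,82),'z1'),('top0',(185,205,135,101),'z2'),('side0',(190,170,150,112),'z3'),('side0',(260,280,150,112),'z4')]:
    im=cv2.imread(f'pics/{f}.png')[y0:y0+h,x0:x0+w]; im=cv2.resize(im,None,fx=2.9*2/(w/135),fy=2.9*2/(w/135),interpolation=cv2.INTER_CUBIC); cv2.imwrite(f'pics/{n}.png',cv2.convertScaleAbs(im,alpha=1.5)); print(im.shape,im.shape[1]/w)
E
```

```text
(584, 783, 3) 7.118181818181818
(586, 783, 3) 5.8
(585, 783, 3) 5.22
(585, 783, 3) 5.22
```

View pics/z1.png

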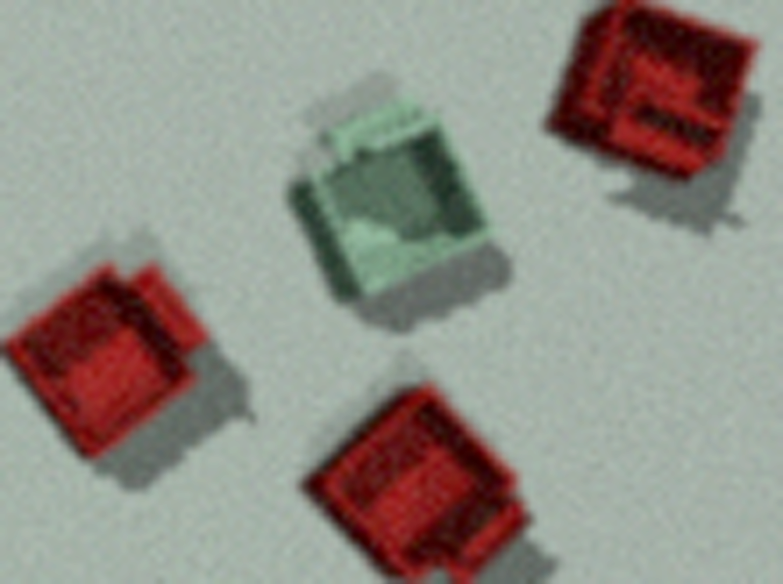

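View pics/z2.png

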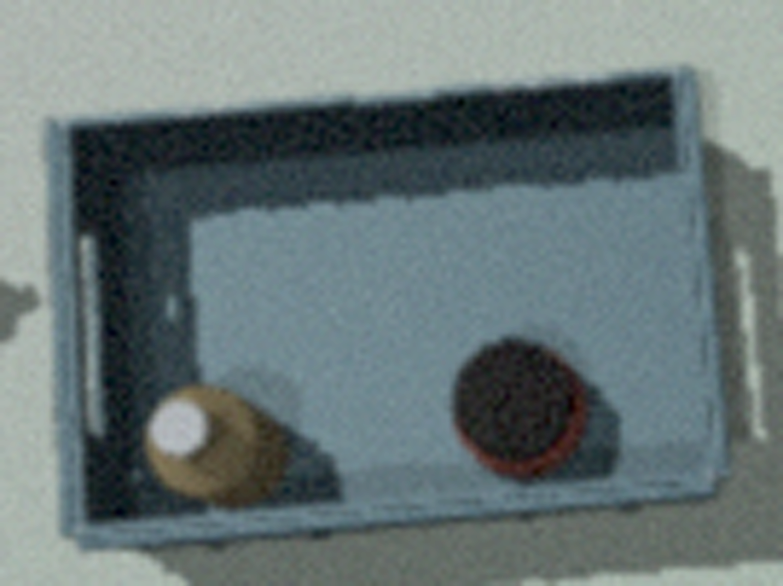

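View pics/z3.png

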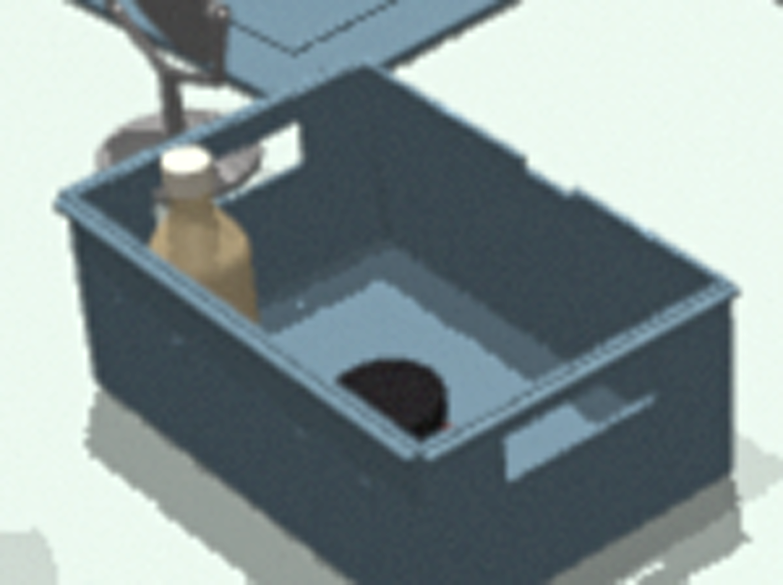

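View pics/z4.png

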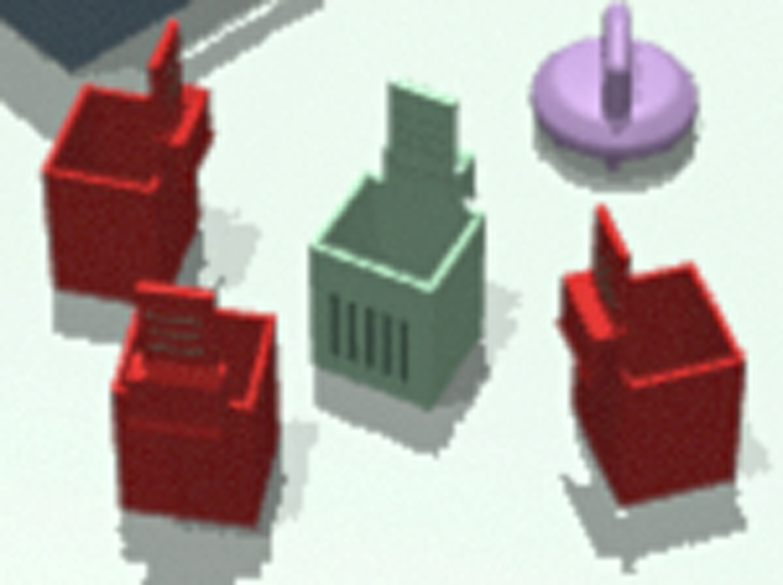

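In the side view the cut-out shows at about pixels (291,200) to (301,206) on the far rim. In the top view the mint cup's lip side faces away from the robot. Next I'll work out positions.

```bash
python3 - <<'E'
from h import *
T=load('top0');S=load('side0')
def zt(p,o,s): return (p[0]+.5)/s+o[0]-.5,(p[1]+.5)/s+o[1]-.5
o2=(185,205);s=5.8
P={k:onz(T,*zt(p,o2,s),.12)[:2] for k,p in dict(FL=(50,118),FR=(692,68),NR=(724,490),NL=(75,545)).items()}
for k,v in P.items(): print('top',k,np.round(v,4))
for a,b in [('FL','FR'),('NL','NR'),('FL','NL'),('FR','NR')]: 
    d=P[b]-P[a]; print(a,b,np.linalg.norm(d),np.degrees(np.arctan2(d[1],d[0])))
o3=(190,170);s=5.22
Q={k:onz(S,*zt(p,o3,s),.12)[:2] for k,p in dict(FL=(367,63),FR=(738,289),NR=(422,460),NL=(56,203),c1=(525,157),c2=(578,188)).items()}
for k,v in Q.items(): print('side',k,np.round(v,4))
for a,b in [('FL','FR'),('NL','NR'),('FL','NL'),('FR','NR'),('c1','c2')]: 
    d=Q[b]-Q[a]; print(a,b,np.linalg.norm(d),np.degrees(np.arctan2(d[1],d[0])))
o4=(260,280)
for k,p,z in [('tabL',(389,82),.128),('tabR',(459,101),.128),('boxL',(312,246),.07),('boxF',(432,290),.07),('boxR',(485,214),.07),('boxB',(372,176),.07),('botF',(430,409),0),('botL',(314,371),0)]:
    print('side',k,np.round(onz(S,*zt(p,o4,s),z)[:2],4))
o1=(335,255);s=7.118
for k,p,z in [('tabL',(330,133),.128),('tabR',(405,98),.128),('nearL',(362,296),.07),('nearR',(490,235),.07),('BL',(312,180),.07),('tabL2',(338,158),.09),('BR',(440,128),.07),('botNL',(345,302),0),('botFL',(292,185),0)]:
    print('top',k,np.round(onz(T,*zt(p,o1,s),z)[:2],4))
E
```

```text
top FL [0.6091 0.3252]
top FR [0.6255 0.0326]
top NR [0.4321 0.0227]
top NL [0.4155 0.3098]
FL FR 0.2930473254911722 -86.79372139628178
NL NR 0.28757181676771365 -86.6998374957489
FL NL 0.19416449826666793 -175.45068668544795
FR NR 0.1936421580234387 -177.0674225406064
side FL [0.6081 0.3187]
side FR [0.626  0.0336]
side NR [0.4365 0.0232]
side NL [0.415  0.3081]
side c1 [0.6175 0.1912]
side c2 [0.6207 0.1514]
FL FR 0.285677772396958 -86.4058565201558
NL NR 0.2856967523811303 -85.69296418440267
FL NL 0.1933966029634947 -176.85189418963162
FR NR 0.18984209931246313 -176.86119171461868
c1 c2 0.039915241386506276 -85.34970185221228
side tabL [ 0.4608 -0.1759]
side tabR [ 0.475  -0.2024]
side boxL [ 0.4146 -0.1822]
side boxF [ 0.436  -0.2319]
side boxR [ 0.4805 -0.2132]
side boxB [ 0.4592 -0.1665]
side botF [ 0.436  -0.2313]
side botL [ 0.4124 -0.1845]
top tabL [ 0.4673 -0.1633]
top tabR [ 0.4794 -0.1914]
top nearL [ 0.4115 -0.1814]
top nearR [ 0.4332 -0.2315]
top BL [ 0.4559 -0.1648]
top tabL2 [ 0.462  -0.1719]
top BR [ 0.4745 -0.2149]
top botNL [ 0.4134 -0.1863]
top botFL [ 0.4607 -0.1675]
```

Both views agree:
- Tote: yaw about 3.5°, outer edge of the far rim through about (.617,.178).
- Cut-out: middle about y = .171.
- Cup: yaw about 23.4°, tab about (.467,-.189).

The sizes also check out: cut-out 39.9, tote 190 x 285, cup about 50 x 55. I'll rotate first and part-close the gripper, to keep clear of the decoys.

```bash
python3 -m pendant '[[0,0,0,0,0,6,0.1],[0,0,0,0,0,6,0.1],[0,0,0,0,0,6,0.1],[0,0,0,0,0,6,0.1],[0,0,0,0,0,6,0.1],[0,0,0,0,0,6,0.1],[0,0,0,0,0,6,0.1],[0,0,0,0,0,1.5,0.1]]'
python3 -m pendant '[[-4,0.6,0,0,0,0,0.1],[-4,0.6,0,0,0,0,0.1],[-4,0.6,0,0,0,0,0.1],[-4,0.6,0,0,0,0,0.1],[-4,0.6,0,0,0,0,0.1],[-4,0.6,0,0,0,0,0.1],[-4,0.6,0,0,0,0,0.1],[-4,0.6,0,0,0,0,0.1]]'
```

```text
clock: 0.82
tcp_pos: [0.2444, 0.5751, 0.2144]
ee_rot: [-3.141, 0.0, 1.974]
contact_force: [-0.6, -0.8, 0.2]
gripper_width: 0.0474
clock: 1.48
tcp_pos: [0.4165, 0.2991, 0.2146]
ee_rot: [3.142, -0.0, 1.981]
contact_force: [1.3, -0.5, -0.8]
gripper_width: 0.0426
```

```bash
python3 -m pendant '[[-3.9,-1.2,0,0,0,0,0.1],[-3.9,-1.2,0,0,0,0,0.1],[-3.9,-1.2,0,0,0,0,0.1],[-3.9,-1.2,0,0,0,0,0.1],[-3.9,-1.2,0,0,0,0,0.1],[-3.9,-1.2,0,0,0,0,0.1],[-3.9,-1.2,0,0,0,0,0.1],[-3.9,-1.2,0,0,0,0,0.1]]'
python3 -m pendant '[[-3.9,-1.2,0,0,0,0,0.1],[-3.9,-1.2,0,0,0,0,0.1],[-3.9,-1.2,0,0,0,0,0.1],[-3.9,-1.6,0,0,0,0,0.1],[0,0,0.5,0,0,0,0.1],[0,0,1.5,0,0,0,0.1],[0,0,1.5,0,0,0,0.1],[0,0,0,0,0,0,0.1]]'
python3 - <<'E'
from h import *
snap('wrist','w1');snap('side','s1')
E
```

```text
clock: 2.15
tcp_pos: [0.4519, -0.0255, 0.2147]
ee_rot: [3.141, 0.0, 1.981]
contact_force: [1.6, 0.1, 0.2]
gripper_width: 0.043
clock: 2.82
tcp_pos: [0.4655, -0.1864, 0.1773]
ee_rot: [-3.139, -0.003, 1.98]
contact_force: [-0.1, 0.5, -0.7]
gripper_width: 0.0427
```

View pics/w1.png

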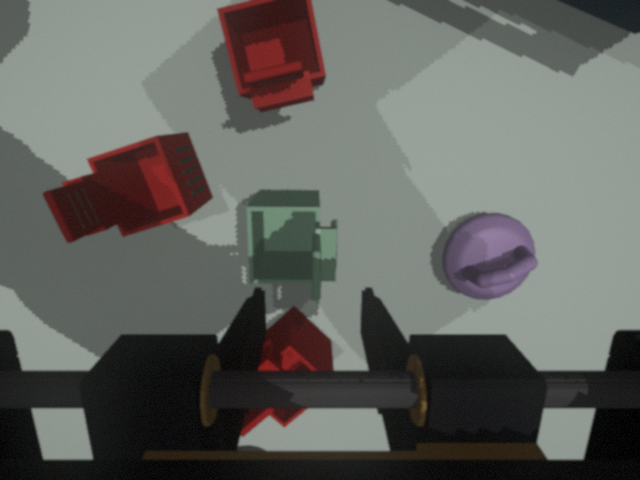

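View pics/s1.png

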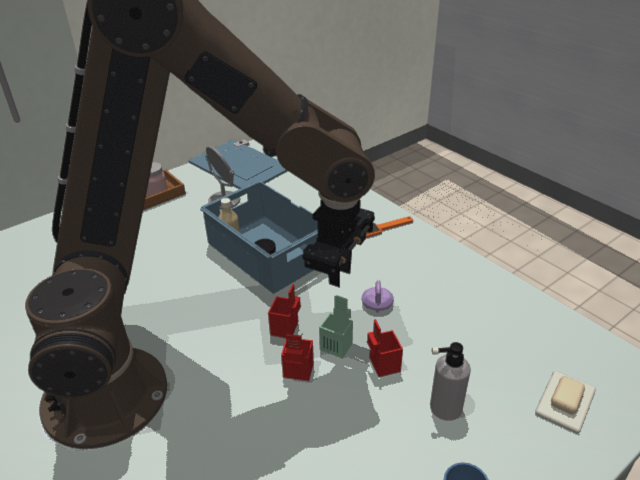

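The wrist view shows the cup squared up with the gripper. Its tab is near column 318, midway between the fingers (265 and 363). I'll check with a zoom.

```bash
python3 - <<'E'
from h import *
im=cv2.imread('pics/w1.png')[170:320,230:430]; cv2.imwrite('pics/z5.png',cv2.convertScaleAbs(cv2.resize(im,None,fx=4,fy=4,interpolation=cv2.INTER_CUBIC),alpha=1.5))
W=load('w1')
C=np.array([.446,-.198]);a=np.radians(23.4);R=np.array([[np.cos(a),-np.sin(a)],[np.sin(a),np.cos(a)]])
for n,p in dict(tabtop=(22.5,0,128),t1=(22.5,15,128),t2=(22.5,-15,128),lip1=(35.5,18,90),lip2=(35.5,-18,90),b1=(-25,28,70),b2=(-25,-28,70)).items():
    p=np.array(p)/1e3; print(n,proj(W,[*(C+R@p[:2]),p[2]]).round(0))
for n,X in dict(tcp=bot.sense()['tcp_pos']).items(): print(n,proj(W,X).round(1))
E
```

```text
tabtop [313. 277.]
t1 [313. 252.]
t2 [313. 301.]
lip1 [334. 229.]
lip2 [333. 281.]
b1 [244. 207.]
b2 [247. 284.]
tcp [315.  314.7]
```

View pics/z5.png

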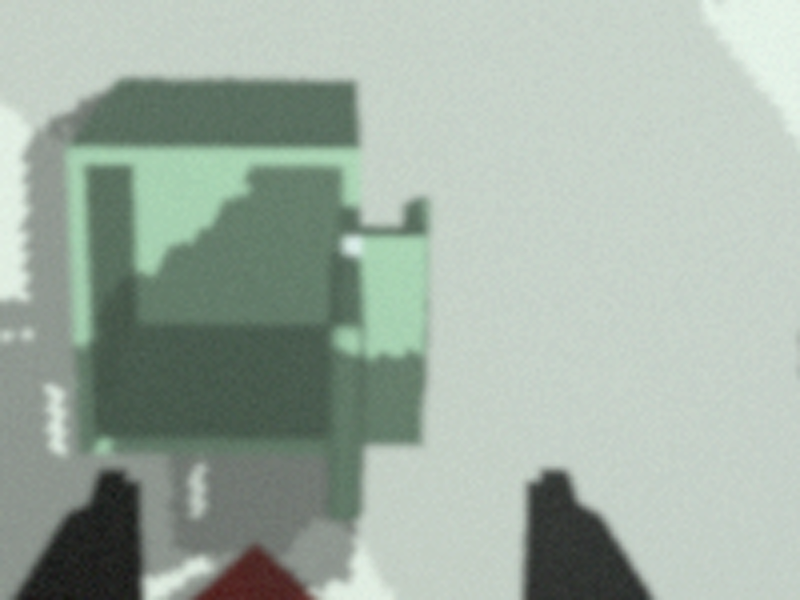

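```bash
python3 -m pendant '[[-0.2,0.15,1.5,0,0,0,0.1],[0,0,2,0,0,0,0.1],[0,0,2,0,0,0,0.1],[0,0,1.5,0,0,0,0.1],[0,0,0.9,0,0,0,0.1],[0,0,0.3,0,0,0,0.1],[0,0,0,0,0,0,0.1],[0,0,0,0,0,0,0.1]]'
python3 - <<'E'
from h import *
snap('wrist','w2')
E
```

```text
clock: 3.58
tcp_pos: [0.4693, -0.1882, 0.0985]
ee_rot: [3.141, 0.001, 1.981]
contact_force: [-0.3, -0.3, 0.1]
gripper_width: 0.043
```

View pics/w2.png

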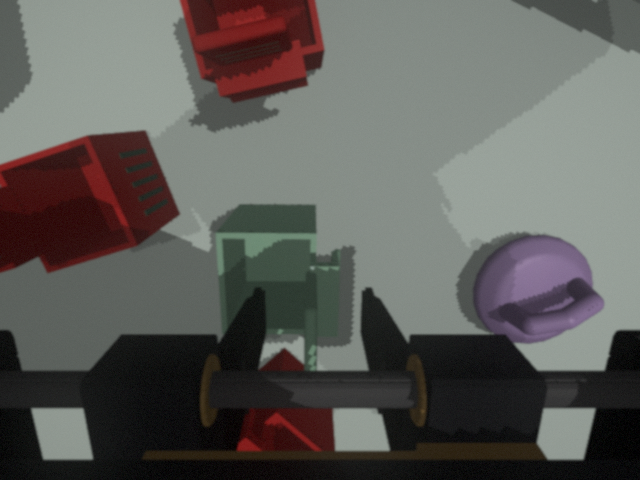

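The tab sits between the fingers, slightly left of centre. I'll go down 3 mm, nudge over and close.

```bash
python3 -m pendant '[[0,-0.1,0.3,0,0,0,0.1],[0,0,0,0,0,0,0.4],[0,0,0,0,0,0,0.6],[0,0,0,0,0,0,0.8],[0,0,0,0,0,0,1],[0,0,0,0,0,0,1],[0,0,0,0,0,0,1],[0,0,0,0,0,0,1]]'
python3 - <<'E'
from h import *
snap('wrist','w3')
s=bot.sense(); print(s['tcp_pos'],s['gripper_width'],s['contact_force'],s['wrist_torque'])
E
```

```text
clock: 4.3
tcp_pos: [0.4679, -0.1885, 0.0946]
ee_rot: [3.142, -0.0, 1.981]
contact_force: [0.9, -0.1, -0.6]
gripper_width: 0.0051
[ 0.46787687 -0.18848601  0.09458608] 0.004986658420276335 [-0.78033848  0.86015508 -0.2229778 ] [-0.06767705  0.00624612  0.01835142]
```

View pics/w3.png

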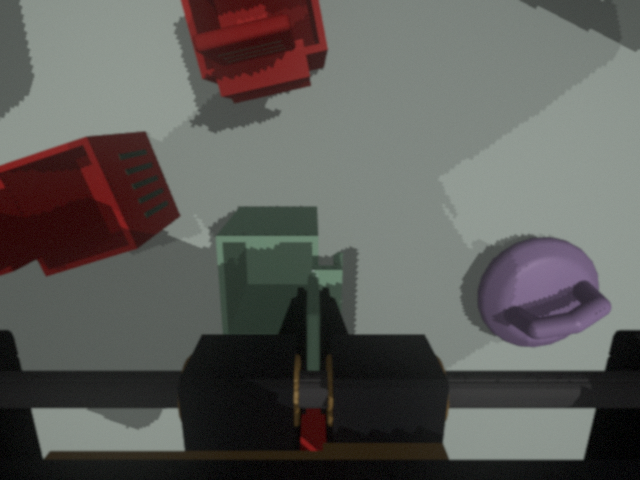

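The grip reads 5.0 mm, so the jaws are on the tab. With the cup on the table, TCP z is 0.0946. Now I'll lift.

```bash
python3 -m pendant '[[0,0,-0.5,0,0,0,1],[0,0,-1.5,0,0,0,1],[0,0,-2.5,0,0,0,1],[0,0,-3,0,0,0,1],[0,0,-3,0,0,0,1],[0,0,-3,0,0,0,1],[0,0,-2,0,0,0,1],[0,0,-0.5,0,0,0,1]]'
python3 -m pendant '[[0,0,0,0,0,1,1],[0,0,0,0,0,3,1],[0,0,0,0,0,4,1],[0,0,0,0,0,4,1],[0,0,0,0,0,4,1],[0,0,0,0,0,3,1],[0,0,0,0,0,1.2,1],[0,0,0,0,0,0,1]]'
python3 - <<'E'
from h import *
snap('wrist','w4');snap('side','s4')
s=bot.sense(); print(s['tcp_pos'],s['ee_rot'],s['contact_force'],s['wrist_torque'])
E
```

```text
clock: 5.02
tcp_pos: [0.4686, -0.1889, 0.2582]
ee_rot: [3.138, 0.004, 1.981]
contact_force: [0.1, 0.7, -0.4]
gripper_width: 0.0052
clock: 5.68
tcp_pos: [0.4675, -0.1883, 0.2533]
ee_rot: [-3.14, -0.001, 1.627]
contact_force: [-0.7, 0.1, -1.6]
gripper_width: 0.005
[ 0.46765348 -0.18838737  0.25381429] [-3.14047400e+00 -7.86181351e-04  1.62927311e+00] [ 0.2043403   0.5910031  -0.77064124] [-0.04208887  0.09015996 -0.02409167]
```

View pics/w4.png

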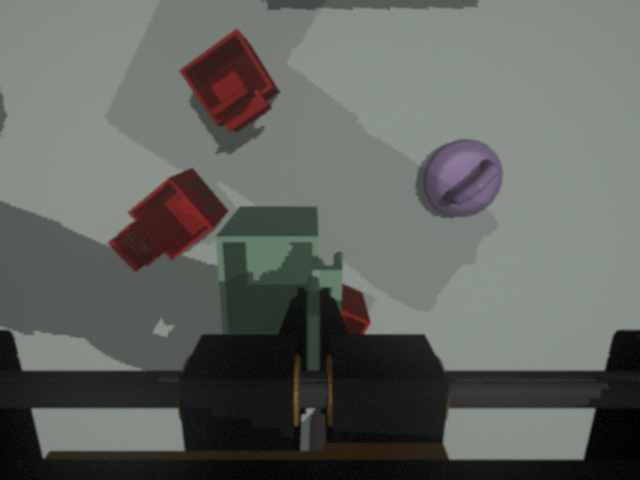

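View pics/s4.png

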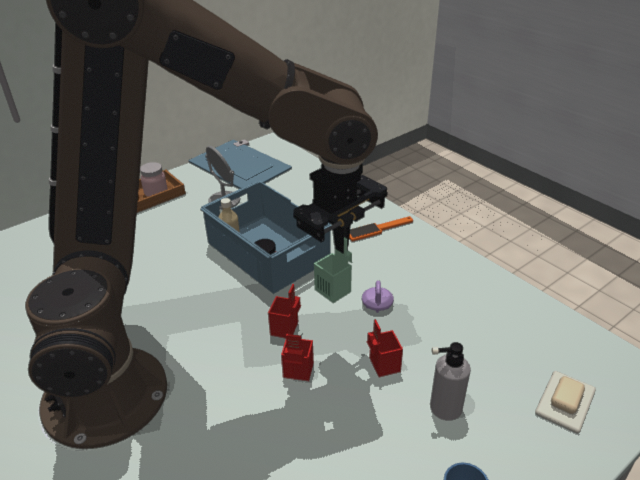

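```bash
python3 -m pendant '[[1.5,0.7,0,0,0,0,1],[2.5,1.2,0,0,0,0,1],[3.5,1.7,0,0,0,0,1],[3.5,1.7,0,0,0,0,1],[3.5,1.7,0,0,0,0,1],[3.5,1.7,0,0,0,0,1],[3.5,1.7,0,0,0,0,1],[3.5,1.7,0,0,0,0,1]]'
python3 -m pendant '[[3,1.5,0,0,0,0,1],[2,1,0,0,0,0,1],[1.4,0.7,0,0,0,0,1],[0.6,0.4,0,0,0,0,1],[0,0,0,0,0,0,1],[0,0,0,0,0,0,1],[0,0,0,0,0,0,1],[0,0,0,0,0,0,1]]'
python3 - <<'E'
from h import *
snap('wrist','w5');snap('side','s5');snap('top','t5')
s=bot.sense(); print(s['tcp_pos'],s['ee_rot'],s['contact_force'],s['wrist_torque'])
W=load('w4'); p=np.array([.46765,-.1884,.2538]);yaw=1.6293
tx=np.array([np.cos(yaw),np.sin(yaw)]);ty=np.array([np.sin(yaw),-np.cos(yaw)])
for n,(u,v),z in [('lip+y',(343,269),.09),('lip+y inner',(316,269),.09),('box nearL',(218,237),.07),('box R',(319,236),.07)]:
    q=onz(W,u,v,p[2]-.0946+z)[:2]-p[:2]; print(n,(q@tx*1e3).round(1),(q@ty*1e3).round(1))
E
```

```text
clock: 6.45
tcp_pos: [0.5747, 0.07, 0.2543]
ee_rot: [-3.141, -0.0, 1.629]
contact_force: [0.7, -0.9, -0.7]
gripper_width: 0.0049
clock: 7.12
tcp_pos: [0.6061, 0.1387, 0.2549]
ee_rot: [3.141, 0.0, 1.627]
contact_force: [0.1, -0.2, -0.3]
gripper_width: 0.005
[0.60624562 0.13920466 0.25487946] [ 3.14129251e+00 -7.26296367e-05  1.62708461e+00] [ 1.01384735  0.11637725 -0.97075008] [-0.02082722 -0.00780294  0.03528294]
lip+y 18.8 13.2
lip+y inner 18.9 1.1
box nearL 28.1 -46.5
box R 28.5 2.7
```

View pics/w5.png

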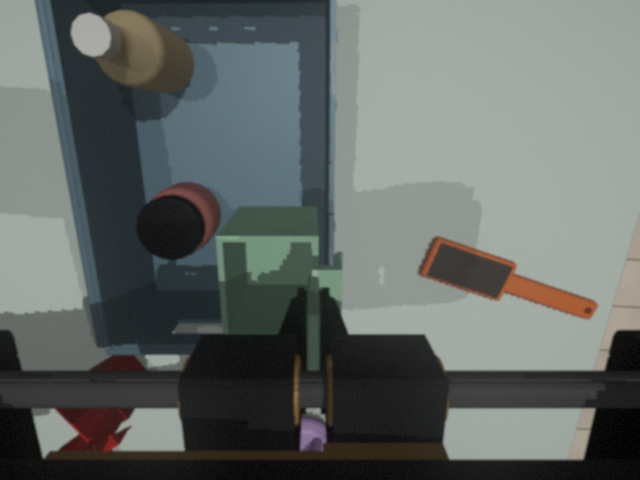

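View pics/s5.png

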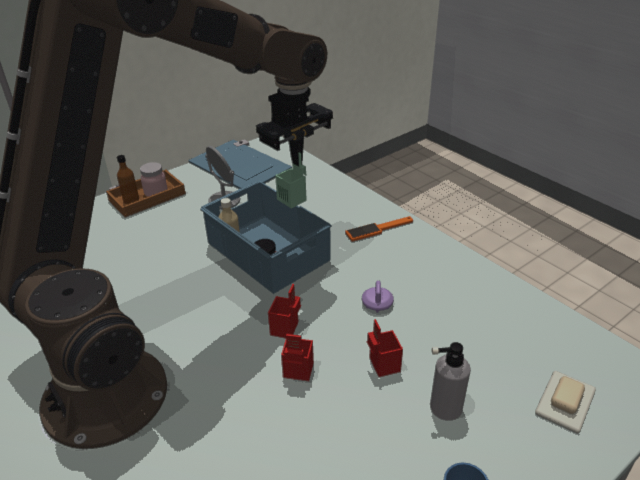

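The cup is over the tote with its lip still on the inside of the far rim. It's centred on the TCP to within 0.5 mm along the tab. Next I'll measure the far wall in this wrist view.

```bash
python3 - <<'E'
from h import *
W=load('w5'); im=W['image'].astype(int)
p=np.array([.60625,.1392,.2549]);yaw=1.6271
tx=np.array([np.cos(yaw),np.sin(yaw)]);ty=np.array([np.sin(yaw),-np.cos(yaw)])
for v in [10,40,80,120,160,200,230]:
    row=im[v,318:345]; print(v,row.sum(1).tolist())
cv2.imwrite('pics/z6.png',cv2.convertScaleAbs(cv2.resize(cv2.imread('pics/w5.png')[0:260,270:400],None,fx=2.3*2,fy=2.3,interpolation=cv2.INTER_CUBIC),alpha=1.5))
for u,v in [(329,10),(336,10),(329,200),(336,200)]:
    q=onz(W,u,v,.12)[:2]; print(u,v,q, ((q-p[:2])@tx*1e3).round(1),((q-p[:2])@ty*1e3).round(1))
E
```

```text
10 [180, 181, 181, 182, 184, 181, 186, 165, 148, 149, 146, 214, 310, 375, 388, 394, 397, 400, 405, 419, 417, 417, 424, 422, 430, 426, 424]
40 [225, 225, 226, 232, 230, 224, 220, 194, 168, 154, 165, 223, 316, 371, 394, 399, 413, 389, 364, 378, 414, 426, 428, 429, 431, 432, 429]
80 [229, 234, 231, 232, 227, 229, 224, 198, 159, 164, 173, 232, 313, 372, 410, 426, 420, 415, 418, 429, 429, 429, 429, 434, 437, 433, 432]
120 [232, 236, 228, 234, 226, 224, 216, 188, 170, 154, 191, 247, 317, 358, 370, 372, 377, 404, 424, 434, 431, 436, 433, 439, 434, 438, 440]
160 [227, 227, 227, 233, 232, 225, 209, 184, 157, 158, 200, 259, 308, 333, 348, 361, 386, 417, 430, 435, 437, 435, 436, 437, 430, 438, 437]
200 [179, 183, 184, 187, 185, 182, 174, 162, 151, 166, 208, 257, 290, 308, 322, 361, 403, 421, 431, 438, 439, 436, 436, 436, 437, 438, 438]
230 [205, 185, 186, 175, 186, 185, 174, 161, 146, 153, 191, 244, 272, 293, 293, 309, 340, 387, 417, 431, 436, 431, 433, 434, 440, 435, 434]
329 10 [0.60812419 0.28932303] 149.8 10.3
336 10 [0.61269426 0.28957893] 149.8 14.9
329 200 [0.6165973  0.16370797] 23.9 11.7
336 200 [0.621794   0.16399852] 23.9 16.9
```

View pics/z6.png

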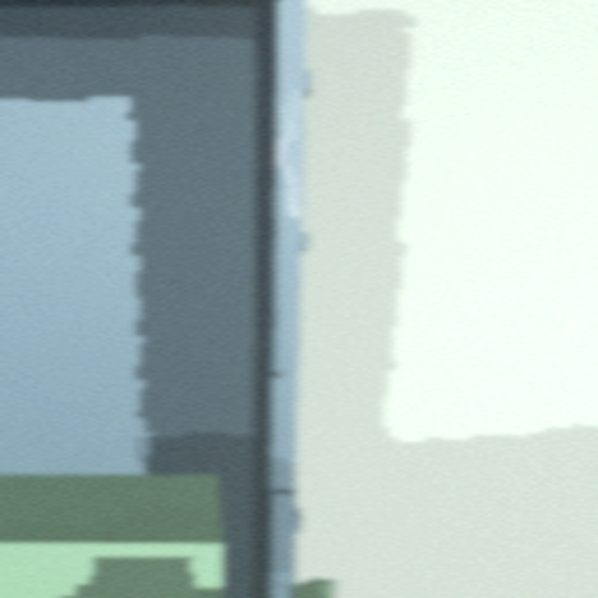

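```bash
python3 -m pendant '[[0,0,1,0,0,0,1],[0,0,1.5,0,0,0,1],[0,0,1.5,0,0,0,1],[0,0,1.5,0,0,0,1],[0,0,1.5,0,0,0,1],[0,0,1.5,0,0,0,1],[0,0,1,0,0,0,1],[0,0,0.4,0,0,0,1]]'
python3 - <<'E'
from h import *
W=load('w5')
p=np.array([.60625,.1392,.2549]);yaw=1.6271
tx=np.array([np.cos(yaw),np.sin(yaw)]);ty=np.array([np.sin(yaw),-np.cos(yaw)])
for u,v in [(330,163),(330,213)]:
    q=onz(W,u,v,.12)[:2]; print(u,v,q, ((q-p[:2])@tx*1e3).round(1),((q-p[:2])@ty*1e3).round(1))
snap('wrist','w6');snap('side','s6')
s=bot.sense(); print(s['tcp_pos'],s['ee_rot'],s['contact_force'],s['wrist_torque'])
cv2.imwrite('pics/z7.png',cv2.resize(cv2.imread('pics/s6.png')[130:280,190:390],None,fx=4,fy=4,interpolation=cv2.INTER_CUBIC))
E
```

```text
clock: 7.93
tcp_pos: [0.6056, 0.1397, 0.1537]
ee_rot: [-3.139, 0.0, 1.628]
contact_force: [0.3, 0.6, -1.1]
gripper_width: 0.0046
330 163 [0.61549291 0.19084088] 51.0 12.1
330 213 [0.61801218 0.15388418] 14.0 12.6
[0.6060914  0.13984982 0.15492   ] [-3.14037985e+00  4.05134664e-08  1.62787678e+00] [-0.16467617 -0.60921047 -1.29354994] [-0.06916337  0.00938015  0.01504038]
```

View pics/w6.png

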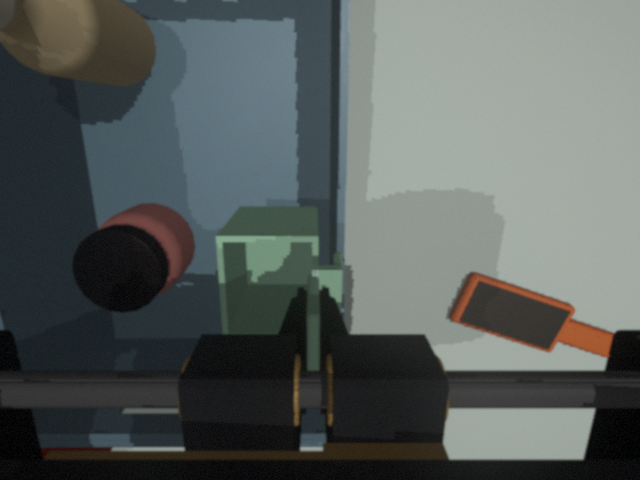

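View pics/z7.png

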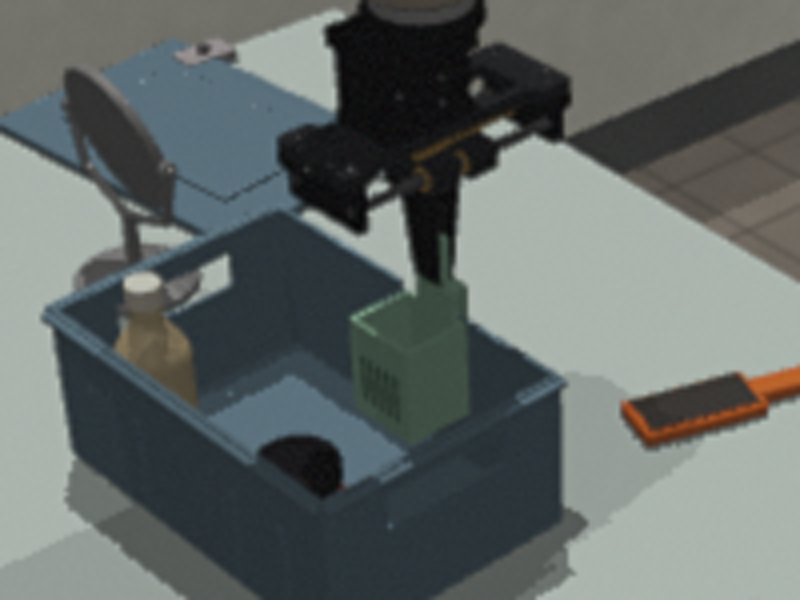

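The cup is inside the tote, with the leg end about 4 mm above the rim. Now I'll feel for the inner wall along +tool y in small steps.

```bash
python3 -m pendant '[[0,0.2,0,0,0,0,1],[0,0.2,0,0,0,0,1],[0,0.1,0,0,0,0,1],[0,0.1,0,0,0,0,1],[0,0,0,0,0,0,1],[0,0,0,0,0,0,1],[0,0,0,0,0,0,1],[0,0,0,0,0,0,1]]'
python3 - <<'E'
from h import *
W=snap('wrist','w7')
s=bot.sense(); p=s['tcp_pos']; print(p,s['ee_rot'],s['contact_force'],s['wrist_torque'])
cv2.imwrite('pics/z8.png',cv2.convertScaleAbs(cv2.resize(cv2.imread('pics/w7.png')[150:300,280:400],None,fx=5,fy=4,interpolation=cv2.INTER_CUBIC),alpha=1.6))
yaw=s['ee_rot'][2];ty=np.array([np.sin(yaw),-np.cos(yaw)])
for v in (100,200,230):
    print(v,W['image'][v,318:350].astype(int).sum(1).tolist())
    for u in (325,330,335,340):print(u,((onz(W,u,v,.12)[:2]-p[:2])@ty*1e3).round(1))
E
```

```text
clock: 8.7
tcp_pos: [0.6123, 0.1403, 0.1557]
ee_rot: [3.142, -0.0, 1.628]
contact_force: [-0.1, 0.2, 0.1]
gripper_width: 0.005
[0.61227045 0.14029798 0.15567593] [ 3.14152651e+00 -6.15304580e-05  1.62804995e+00] [ 0.04260417  0.12136088 -0.24590007] [-0.09642642  0.06335665 -0.0179236 ]
100 [221, 219, 200, 173, 161, 167, 224, 304, 349, 365, 370, 367, 373, 368, 360, 349, 352, 376, 411, 420, 426, 421, 428, 424, 421, 419, 426, 427, 423, 427, 430, 426]
325 5.5
330 7.9
335 10.2
340 12.6
200 [184, 179, 170, 151, 165, 209, 278, 314, 332, 330, 329, 334, 342, 367, 400, 421, 428, 426, 426, 426, 427, 425, 426, 416, 430, 427, 427, 430, 430, 433, 432, 429]
325 5.9
330 8.4
335 11.0
340 13.5
230 [200, 183, 163, 159, 153, 191, 242, 267, 280, 285, 286, 288, 311, 360, 403, 420, 430, 424, 423, 430, 430, 428, 431, 429, 429, 425, 430, 429, 428, 432, 428, 429]
325 6.1
330 8.6
335 11.2
340 13.8
```

View pics/z8.png

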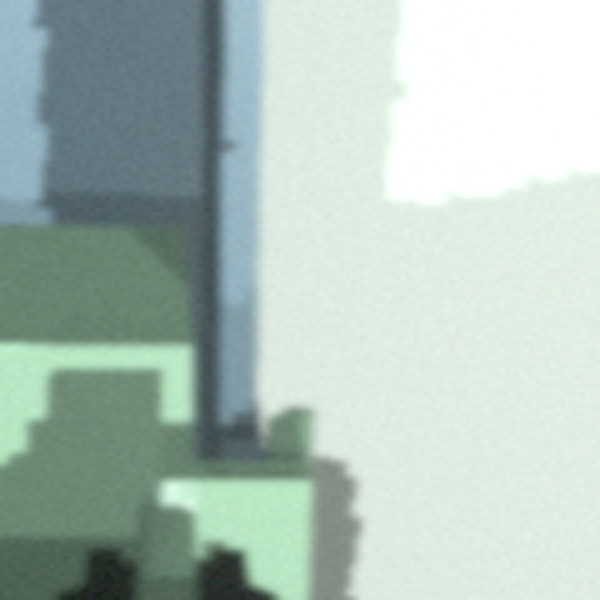

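The rim is now in the slot's mouth: wall middle about 7.2 mm along tool y, slot middle at 6.25. I'll shift 1 mm and lower gently. Rim contact should come at TCP z of about 0.1306.

```bash
python3 -m pendant '[[0,0.1,0,0,0,0,1],[0,0,0.2,0,0,0,1],[0,0,0.3,0,0,0,1],[0,0,0.4,0,0,0,1],[0,0,0.4,0,0,0,1],[0,0,0.4,0,0,0,1],[0,0,0.2,0,0,0,1],[0,0,0,0,0,0,1]]'
python3 - <<'E'
from h import *
s=bot.sense(); print(s['tcp_pos'],s['ee_rot'],s['contact_force'],s['wrist_torque'])
E
```

```text
clock: 9.42
tcp_pos: [0.613, 0.1403, 0.1359]
ee_rot: [-3.141, -0.0, 1.628]
contact_force: [0.4, 0.6, -1.4]
gripper_width: 0.005
[0.61304868 0.14032604 0.13591768] [-3.14057259e+00 -1.67959490e-05  1.62800897e+00] [ 0.39072469  0.63751248 -1.37220395] [-0.04157774  0.02872584  0.01100292]
```

```bash
python3 -m pendant '[[0,0,0.1,0,0,0,1],[0,0,0.1,0,0,0,1],[0,0,0.1,0,0,0,1],[0,0,0.1,0,0,0,1],[0,0,0,0,0,0,1],[0,0,0,0,0,0,1],[0,0,0,0,0,0,1],[0,0,0,0,0,0,1]]'; python3 -m pendant '[[0,0,0.05,0,0,0,1],[0,0,0.05,0,0,0,1],[0,0,0,0,0,0,1],[0,0,0,0,0,0,1],[0,0,0,0,0,0,1],[0,0,0,0,0,0,1],[0,0,0,0,0,0,1],[0,0,0,0,0,0,1]]'
```

```text
clock: 10.08
tcp_pos: [0.6133, 0.1404, 0.1327]
ee_rot: [3.141, -0.0, 1.628]
contact_force: [0.1, -0.2, -0.4]
gripper_width: 0.005
clock: 10.75
tcp_pos: [0.6133, 0.1404, 0.1317]
ee_rot: [3.141, -0.0, 1.628]
contact_force: [0.2, -0.9, -0.2]
gripper_width: 0.0049
```

```bash
python3 -m pendant '[[0,0,0.05,0,0,0,1],[0,0,0.05,0,0,0,1],[0,0,0,0,0,0,1],[0,0,0,0,0,0,1],[0,0,0,0,0,0,1],[0,0,0,0,0,0,1],[0,0,0,0,0,0,1],[0,0,0,0,0,0,1]]'; python3 - <<'E'
from h import *
snap('side','s8');snap('wrist','w8')
s=bot.sense(); print(s['tcp_pos'],s['ee_rot'],s['contact_force'],s['wrist_torque'])
cv2.imwrite('pics/z9.png',cv2.resize(cv2.imread('pics/s8.png')[160:260,230:330],None,fx=6,fy=6,interpolation=cv2.INTER_CUBIC))
E
```

```text
clock: 11.42
tcp_pos: [0.6133, 0.1403, 0.1306]
ee_rot: [3.142, -0.0, 1.628]
contact_force: [0.2, 0.3, -1.5]
gripper_width: 0.0052
[0.61329245 0.14037673 0.1306257 ] [-3.14158727e+00 -1.17544278e-04  1.62800958e+00] [-0.01779517  0.32848499 -0.61656491] [-0.06649796 -0.00055003  0.02723335]
```

View pics/z9.png

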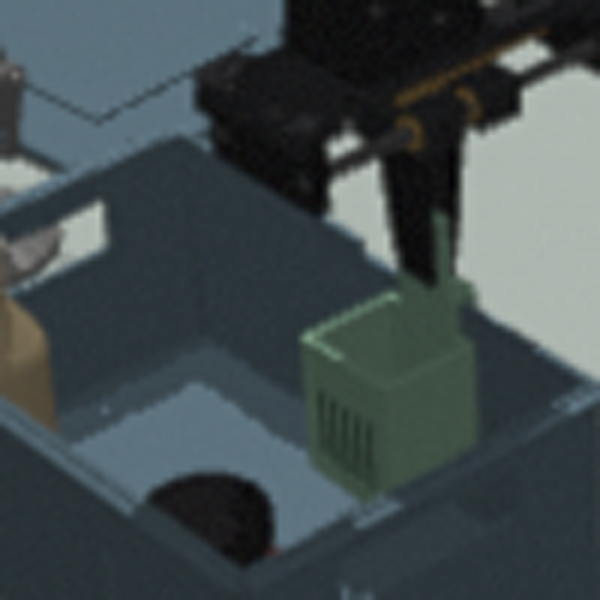

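The cup is hooked over the rim on the right of the cut-out, whose left edge is at zoom (365,250). There's no contact yet, so I'll keep feeling downward.

```bash
python3 -m pendant '[[0,0,0.05,0,0,0,1],[0,0,0,0,0,0,1],[0,0,0,0,0,0,1],[0,0,0,0,0,0,1],[0,0,0,0,0,0,1],[0,0,0,0,0,0,1],[0,0,0,0,0,0,1],[0,0,0,0,0,0,1]]'; python3 -m pendant '[[0,0,0.05,0,0,0,1],[0,0,0,0,0,0,1],[0,0,0,0,0,0,1],[0,0,0,0,0,0,1],[0,0,0,0,0,0,1],[0,0,0,0,0,0,1],[0,0,0,0,0,0,1],[0,0,0,0,0,0,1]]'
```

```text
clock: 12.18
tcp_pos: [0.6134, 0.1404, 0.1305]
ee_rot: [3.141, -0.0, 1.628]
contact_force: [-2.6, 0.2, 6.1]
gripper_width: 0.0047
clock: 12.85
tcp_pos: [0.6134, 0.1404, 0.1305]
ee_rot: [3.141, -0.0, 1.628]
contact_force: [-4.2, -0.7, 8.8]
gripper_width: 0.0046
```

Contact came at z = 0.1305 (predicted 0.1306) with 6–9 N. I'll ease the press a little and slide along +tool x.

```bash
python3 -m pendant '[[0,-0.04,-0.04,0,0,0,1],[0.2,0,0,0,0,0,1],[0.3,0,0,0,0,0,1],[0.3,0,0,0,0,0,1],[0.3,0,0,0,0,0,1],[0.3,0,0,0,0,0,1],[0.2,0,0,0,0,0,1],[0,0,0,0,0,0,1]]'; python3 -m pendant '[[0.2,0,0,0,0,0,1],[0.2,0,0,0,0,0,1],[0.2,0,0,0,0,0,1],[0.2,0,0,0,0,0,1],[0.1,0,0,0,0,0,1],[0.1,0,0,0,0,0,1],[0,0,0,0,0,0,1],[0,0,0,0,0,0,1]]'
```

```text
clock: 13.52
tcp_pos: [0.6125, 0.1564, 0.1304]
ee_rot: [3.14, 0.0, 1.628]
contact_force: [-0.4, -0.9, 5.8]
gripper_width: 0.0047
clock: 14.18
tcp_pos: [0.6118, 0.1663, 0.1303]
ee_rot: [3.141, -0.0, 1.628]
contact_force: [0.7, -1.5, 5.5]
gripper_width: 0.005
```

```bash
python3 -m pendant '[[0.1,0,0,0,0,0,1],[0,0,0,0,0,0,1],[0.1,0,0,0,0,0,1],[0,0,0,0,0,0,1],[0.05,0,0,0,0,0,1],[0,0,0,0,0,0,1],[0,0,0,0,0,0,1],[0,0,0,0,0,0,1]]'; python3 -m pendant '[[0.05,0,0,0,0,0,1],[0,0,0,0,0,0,1],[0.05,0,0,0,0,0,1],[0,0,0,0,0,0,1],[0,0,0,0,0,0,1],[0,0,0,0,0,0,1],[0,0,0,0,0,0,1],[0,0,0,0,0,0,1]]'
```

```text
clock: 14.85
tcp_pos: [0.6113, 0.1689, 0.13]
ee_rot: [-3.142, -0.0, 1.628]
contact_force: [0.6, -1.4, 3.1]
gripper_width: 0.005
clock: 15.52
tcp_pos: [0.6109, 0.1699, 0.1298]
ee_rot: [-3.141, -0.0, 1.628]
contact_force: [-1.0, 0.8, -1.0]
gripper_width: 0.0047
```

The vertical force vanished at y = 0.170, close to the vision estimate. I'll go 1 mm further to centre in the play, then ease down.

```bash
python3 -m pendant '[[0.1,0,0,0,0,0,1],[0,0,0.05,0,0,0,1],[0,0,0.05,0,0,0,1],[0,0,0.05,0,0,0,1],[0,0,0.05,0,0,0,1],[0,0,0,0,0,0,1],[0,0,0,0,0,0,1],[0,0,0,0,0,0,1]]'; python3 -m pendant '[[0,0,0.05,0,0,0,1],[0,0,0.05,0,0,0,1],[0,0,0.05,0,0,0,1],[0,0,0,0,0,0,1],[0,0,0,0,0,0,1],[0,0,0,0,0,0,1],[0,0,0,0,0,0,1],[0,0,0,0,0,0,1]]'
```

```text
clock: 16.18
tcp_pos: [0.6112, 0.1707, 0.1281]
ee_rot: [3.142, -0.0, 1.628]
contact_force: [1.1, 1.2, -0.6]
gripper_width: 0.005
clock: 16.85
tcp_pos: [0.6112, 0.1708, 0.1266]
ee_rot: [3.141, -0.0, 1.628]
contact_force: [0.1, 0.2, -0.5]
gripper_width: 0.0049
```

In the cut-out with no force. Next I'll ease the last 2 mm.

```bash
python3 -m pendant '[[0,0,0.05,0,0,0,1],[0,0,0.05,0,0,0,1],[0,0,0.05,0,0,0,1],[0,0,0,0,0,0,1],[0,0,0,0,0,0,1],[0,0,0,0,0,0,1],[0,0,0,0,0,0,1],[0,0,0,0,0,0,1]]'; python3 -m pendant '[[0,0,0.05,0,0,0,1],[0,0,0,0,0,0,1],[0,0,0,0,0,0,1],[0,0,0,0,0,0,1],[0,0,0,0,0,0,1],[0,0,0,0,0,0,1],[0,0,0,0,0,0,1],[0,0,0,0,0,0,1]]'
```

```text
clock: 17.52
tcp_pos: [0.6112, 0.1708, 0.1251]
ee_rot: [3.142, -0.0, 1.628]
contact_force: [-0.3, 0.6, -1.4]
gripper_width: 0.0051
clock: 18.18
tcp_pos: [0.6112, 0.1708, 0.1245]
ee_rot: [3.142, -0.0, 1.628]
contact_force: [0.3, -0.1, -0.5]
gripper_width: 0.0051
```

```bash
python3 -m pendant '[[0,0,0.05,0,0,0,1],[0,0,0,0,0,0,1],[0,0,0,0,0,0,1],[0,0,0,0,0,0,1],[0,0,0,0,0,0,1],[0,0,0,0,0,0,1],[0,0,0,0,0,0,1],[0,0,0,0,0,0,1]]'; python3 - <<'E'
from h import *
snap('side','s9');snap('wrist','w9')
s=bot.sense(); print(s['tcp_pos'],s['ee_rot'],s['contact_force'],s['wrist_torque'])
cv2.imwrite('pics/z10.png',cv2.resize(cv2.imread('pics/s9.png')[160:260,230:330],None,fx=6,fy=6,interpolation=cv2.INTER_CUBIC))
cv2.imwrite('pics/z11.png',cv2.convertScaleAbs(cv2.resize(cv2.imread('pics/w9.png')[200:350,260:400],None,fx=4,fy=4,interpolation=cv2.INTER_CUBIC),alpha=1.6))
E
```

```text
clock: 18.85
tcp_pos: [0.6112, 0.1708, 0.1245]
ee_rot: [3.141, -0.0, 1.628]
contact_force: [-1.5, -0.9, 5.7]
gripper_width: 0.0048
[0.61119782 0.1708006  0.12451552] [ 3.14116044e+00 -1.23427144e-04  1.62802446e+00] [-2.0163671  -0.50467129  4.94931756] [-0.15724008  0.37979196 -0.02376622]
```

View pics/z10.png

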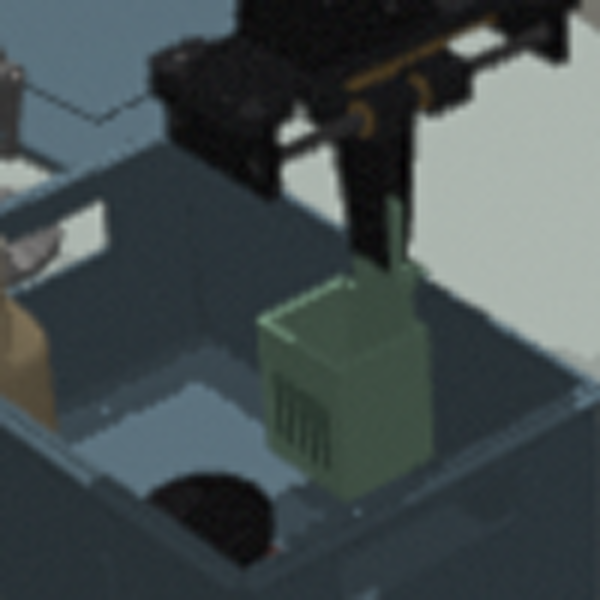

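View pics/z11.png

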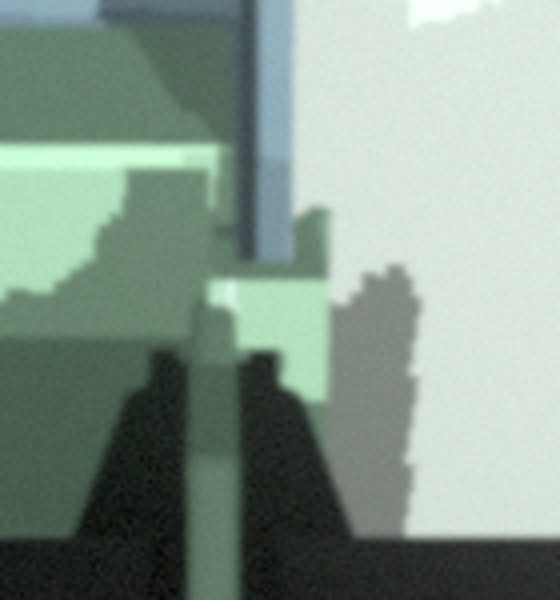

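The lip dropped exactly 6.0 mm and met a clean bottom contact at about 5 N, so the cup is home. Before letting go I'll unload it and ease the cup's back against the inner wall so that it hangs level.

```bash
python3 -m pendant '[[0,0,-0.04,0,0,0,1],[0,0.05,0,0,0,0,1],[0,0,0,0,0,0,1],[0,0,0,0,0,0,1],[0,0,0,0,0,0,1],[0,0,0,0,0,0,1],[0,0,0,0,0,0,1],[0,0,0,0,0,0,1]]'; python3 -m pendant '[[0,0.05,0,0,0,0,1],[0,0,0,0,0,0,1],[0,0,0,0,0,0,1],[0,0,0,0,0,0,1],[0,0,0,0,0,0,1],[0,0,0,0,0,0,1],[0,0,0,0,0,0,1],[0,0,0,0,0,0,1]]'
```

```text
clock: 19.62
tcp_pos: [0.6115, 0.1708, 0.1245]
ee_rot: [-3.141, -0.0, 1.628]
contact_force: [-3.2, 0.0, 4.6]
gripper_width: 0.0051
clock: 20.28
tcp_pos: [0.6121, 0.1709, 0.1245]
ee_rot: [-3.141, -0.0, 1.628]
contact_force: [-2.5, 0.4, 4.6]
gripper_width: 0.0047
```

```bash
python3 -m pendant '[[0,0,-0.04,0,0,0,1],[0,0.05,0,0,0,0,1],[0,0,0,0,0,0,1],[0,0,0,0,0,0,1],[0,0,0,0,0,0,1],[0,0,0,0,0,0,1],[0,0,0,0,0,0,1],[0,0,0,0,0,0,1]]'; python3 -m pendant '[[0,0.05,0,0,0,0,1],[0,0,0,0,0,0,1],[0,0,0,0,0,0,1],[0,0,0,0,0,0,1],[0,0,0,0,0,0,1],[0,0,0,0,0,0,1],[0,0,0,0,0,0,1],[0,0,0,0,0,0,1]]'
```

```text
clock: 20.95
tcp_pos: [0.6126, 0.1709, 0.1248]
ee_rot: [-3.142, -0.0, 1.628]
contact_force: [-0.1, -0.4, -1.2]
gripper_width: 0.0046
clock: 21.62
tcp_pos: [0.6132, 0.1709, 0.1249]
ee_rot: [3.142, -0.0, 1.628]
contact_force: [1.1, -0.4, -0.5]
gripper_width: 0.005
```

```bash
python3 -m pendant '[[0,0.05,0,0,0,0,1],[0,0,0,0,0,0,1],[0,0,0,0,0,0,1],[0,0,0,0,0,0,1],[0,0,0,0,0,0,1],[0,0,0,0,0,0,1],[0,0,0,0,0,0,1],[0,0,0,0,0,0,1]]'; python3 -m pendant '[[0,0.05,0,0,0,0,1],[0,0,0,0,0,0,1],[0,0,0,0,0,0,1],[0,0,0,0,0,0,1],[0,0,0,0,0,0,1],[0,0,0,0,0,0,1],[0,0,0,0,0,0,1],[0,0,0,0,0,0,1]]'
```

```text
clock: 22.28
tcp_pos: [0.6136, 0.1709, 0.1248]
ee_rot: [-3.141, -0.0, 1.628]
contact_force: [-1.2, 0.6, -0.4]
gripper_width: 0.0048
clock: 22.95
tcp_pos: [0.6137, 0.1709, 0.1248]
ee_rot: [-3.14, 0.0, 1.628]
contact_force: [-5.6, -0.7, 2.0]
gripper_width: 0.0049
```

The back met the inner wall at x = 0.6137. I'll back off a touch, set the cup down again and open.

```bash
python3 -m pendant '[[0,-0.05,0.03,0,0,0,1],[0,0,0,0,0,0,1],[0,0,0,0,0,0,1],[0,0,0,0,0,0,1],[0,0,0,0,0,0,1],[0,0,0,0,0,0,1],[0,0,0,0,0,0,1],[0,0,0,0,0,0,1]]'; python3 -m pendant '[[0,0,0,0,0,0,0.85],[0,0,0,0,0,0,0.75],[0,0,0,0,0,0,0.6],[0,0,0,0,0,0,0.4],[0,0,0,0,0,0,0.3],[0,0,0,0,0,0,0.3],[0,0,0,0,0,0,0.3],[0,0,0,0,0,0,0.3]]'
python3 - <<'E'
from h import *
snap('side','s10');snap('wrist','w10')
s=bot.sense(); print(s['tcp_pos'],s['contact_force'])
cv2.imwrite('pics/z12.png',cv2.convertScaleAbs(cv2.resize(cv2.imread('pics/w10.png')[200:350,240:400],None,fx=4,fy=4,interpolation=cv2.INTER_CUBIC),alpha=1.6))
E
```

```text
clock: 23.62
tcp_pos: [0.6136, 0.1709, 0.1246]
ee_rot: [-3.141, -0.0, 1.628]
contact_force: [-3.8, -1.0, 1.7]
gripper_width: 0.0045
clock: 24.28
tcp_pos: [0.6137, 0.1709, 0.1246]
ee_rot: [3.141, -0.0, 1.628]
contact_force: [-0.7, 0.9, 0.4]
gripper_width: 0.0332
[0.61368482 0.1709381  0.12455009] [0.21802767 0.1275799  0.13025234]
```

View pics/z12.png

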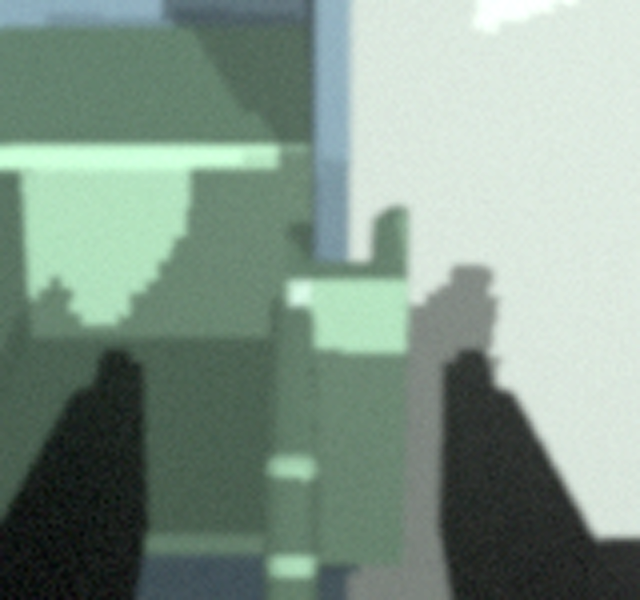

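Released and hanging, with both fingers clear of the tab. I'll lift straight up and away.

```bash
python3 -m pendant '[[0,0,-0.5,0,0,0,0.3],[0,0,-1.5,0,0,0,0.3],[0,0,-2.5,0,0,0,0.3],[0,0,-3,0,0,0,0.3],[0,0,-3,0,0,0,0.3],[0,0,-3,0,0,0,0.3],[0,0,-1.5,0,0,0,0.3],[0,0,0,0,0,0,0.3]]'
python3 -m pendant '[[0,-1,0,0,0,0,0.3],[0,-3,0,0,0,0,0.3],[0,-3,0,0,0,0,0.3],[0,-3,0,0,0,0,0.3],[0,-3,0,0,0,0,0.3],[0,-2,0,0,0,0,0.3],[0,0,0,0,0,0,0.3],[0,0,0,0,0,0,0.3]]'
python3 - <<'E'
from h import *
snap('side','s11');snap('wrist','w11');snap('top','t11')
cv2.imwrite('pics/z13.png',cv2.resize(cv2.imread('pics/s11.png')[160:260,230:330],None,fx=6,fy=6,interpolation=cv2.INTER_CUBIC))
S=load('s11')
# expected home pose projections
a=np.radians(3.28);R=np.array([[np.cos(a),-np.sin(a)],[np.sin(a),np.cos(a)]])
C=np.array([.6137,.1714])-R@np.array([.0225,0])
for n,p in dict(tabL=(20,15,128),tabR=(20,-15,128),bNL=(-25,28,70),bNR=(-25,-28,70),bbNR=(-25,-28,0),bbNL=(-25,28,0),lipR=(35.5,-18,90)).items():
    p=np.array(p)/1e3; q=proj(S,[*(C+R@p[:2]),p[2]+.030]); print(n,q.round(1),((q-[230,160])*6).round(0))
E
```

```text
clock: 25.05
tcp_pos: [0.6146, 0.1712, 0.279]
ee_rot: [3.135, -0.001, 1.628]
contact_force: [-1.1, 0.8, 0.7]
gripper_width: 0.0336
clock: 25.72
tcp_pos: [0.4635, 0.1624, 0.2747]
ee_rot: [3.141, -0.0, 1.628]
contact_force: [0.2, 0.3, 0.1]
gripper_width: 0.0335
tabL [288.4 189. ] [350. 174.]
tabR [295.9 193.6] [396. 201.]
bNL [273.  212.4] [258. 314.]
bNR [286.7 221.3] [340. 368.]
bbNR [288.  243.2] [348. 499.]
bbNL [274.7 234. ] [268. 444.]
lipR [301.8 204.2] [431. 265.]
```

View pics/z13.png

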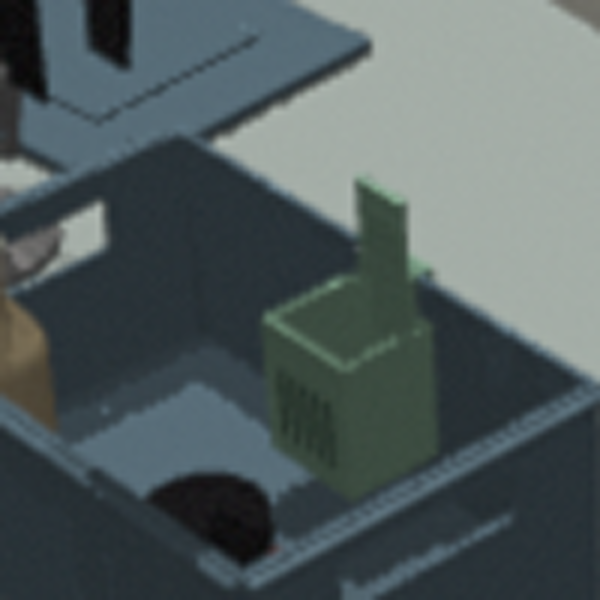

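View pics/w11.png

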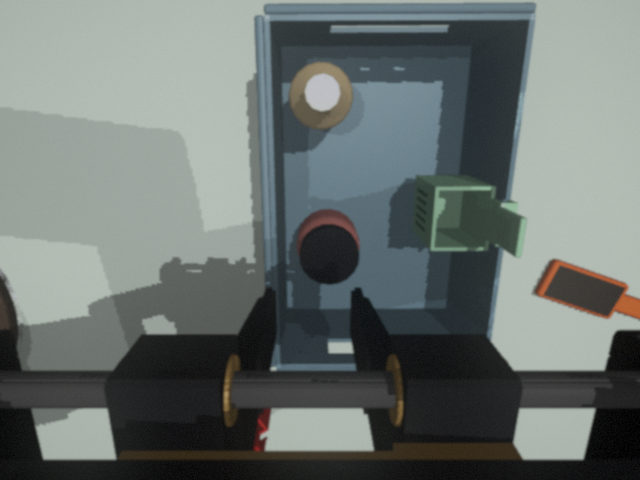

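View pics/s11.png

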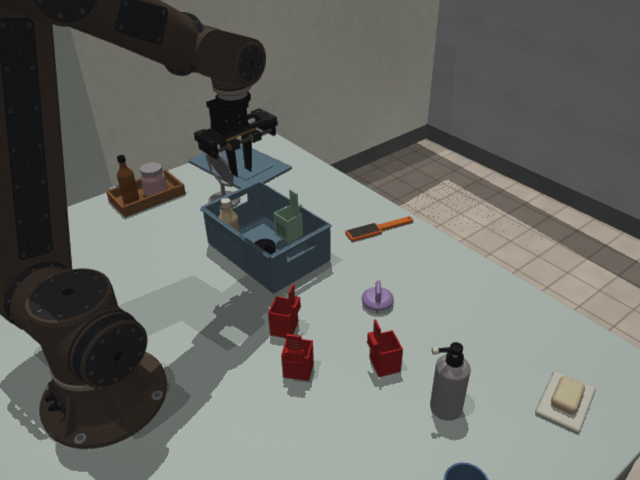

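The hanging cup matches the expected home pose to about 1 px at every corner. It's upright, and the lip sits on the rim line at zoom (430,268). Everything else stands where it was, so I'm handing in.

```bash
python3 - <<'E'
from cell import bot
print(bot.sense()['clock']); print(bot.close_job())
E
```

```text
25.8667
the job is handed in; nothing more can be done
None
```

The mint cup is hanging home in the cut-out of the tote's far rim, and I handed the job in at 25.9 s.

- **Hooking:** I pinched the tab (5 mm grip), carried the cup over the tote and hooked its lip over the far rim, right of the cut-out. The lip met the rim at TCP z = 0.1305, against 0.1306 predicted.
- **Finding the cut-out:** I slid the cup 30 mm along the rim at about 6 N until the vertical force vanished. That was at y ≈ 0.170; the cameras had put the middle of the cut-out at 0.171–0.172.
- **Seating:** The lip bottomed exactly 6.0 mm lower, at about 5–6 N. Then I eased the cup's back against the inner wall, let go and backed off.

**Last checks:** With the gripper clear, every cup corner I compared in the side view was within about 1 px of the expected home pose. The cup is level to about 1° and its lip lies on the rim line. The 1 px shift, about 2–3 mm, is the same at all the upper corners and slightly smaller at the bottom. I put it down to calibration. The forces read while I was handling the cup peaked at about 9 N, and nothing else looks moved. No check failed.

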